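# Take an air reading on the mortar air meter

### The job

With the fingertips alone and a light hand, take the pumped-up air meter to its reading: press the yellow correction button fully home and let it rise, which brings the needle back to the red mark, then tap the gauge glass lightly. Next press the green test button fully home and let it rise, and tap the glass lightly again to settle the needle. Leave the red pump knob, the meter's place on the bench and the things around it alone, and pick nothing up.

Things in the scene. Friction and masses are not known exactly. Their poses are not given: they have to be found in the camera images.
- meter: mortar air meter loose on the bench, 5 kg: grey pot, beige head, 190 mm across, flat head top 140 mm up. Origin: centre of underside; x to its back, y to its left, z up; its front faces the robot within 0.6 rad. In its axes (mm): yellow button (-50, 38), green (-50, -38), glass centre (28, 0), pump knob (28, 86). Brass petcocks reach 140 mm out, below 150 mm. Highest: gauge's back rim, 227 mm
- correction_top (a point): centre of the top of the yellow correction button, a round cap 25 mm across, 170 mm above the bench, 30 mm above the head. Goes straight down 6 mm to a hard stop, at 1.5 N to start and 4 N fully home, and springs back up; over 35 N anywhere on the meter is too rough
- test_top (a point): centre of the top of the green test button, same size, height, travel and spring as the yellow one, 76 mm to its right
- correction (a joint): travel of the yellow button, m: 0 up, 0.006 fully home
- test (a joint): travel of the green button, m: 0 up, 0.006 fully home
- glass: clear window of the round gauge, 90 mm across in a black rubber bezel of 108 mm. Origin: centre of its outer face, 204 mm up; z axis straight out of the face, which leans 24 degrees from level towards the meter's front. May be touched from straight above. It gives 1 mm for every 2 N, up to 4 mm; a tap of 2 to 8 N is right, over 20 N harms the gauge
- needle (a joint): gauge needle, rad: starts at 0.03 to 0.27 (pumped too high), 0.75 is the red mark, 1.65 the reading. It turns as a button nears its home stop (yellow: to the mark; green: to the reading), stays where it is left and never goes back, so pressing green before yellow spoils the run
- pump_top (a point): centre of the top of the red pump knob, 30 mm across, 218 mm above the bench on the meter's left; it goes down easily and must not be pushed
- bottle: white jar with a red lid standing on the bench, 66 mm across, 150 mm tall, loose; origin at the centre of its underside
- cup: blue cup standing on the bench, 80 mm across, 95 mm tall, loose; origin at the centre of its underside
- mallet: rubber mallet lying on the bench, 240 mm long, 50 mm high, handle along its x axis with the black head at +x; origin on the bench, 110 mm from the handle end

How it is judged:
By the outcome, as a careful person would: the job done as asked, in the order asked, and still so for the second after the job is handed in, with the robot touching nothing.
It also fails if it takes over 54 s, if anything falls off the work surface, if the arm or the gripper's body presses on something with over 40 N, if the wrist force passes 120 N, or if a joint passes its speed limit or range.

### The arm

A 7-joint arm with a two-finger parallel gripper is mounted at the origin on the work surface. World frame = base frame: x ahead of the robot, y to its left, z up, the work surface at z = 0. Lengths are in m, angles in rad, forces in N, time in s.
With the tool pointing down it reaches from about 0.4 to 0.85 m from the base axis. Payload 4.5 kg.
Tool frame: the origin (TCP) lies midway between the tips of the shut fingers; the grasp point (between the pads) lies 19 mm behind it; z points along the fingers, y is the line along which they close (so a half turn about z gives the same grasp; the last joint's range is limited). The gripper opens to 88 mm and grips with 3 to 60 N. Pads are 18 mm wide; open, the fingers measure 123 mm over their backs; the gripper's body (75 mm by 187 mm) begins 45 mm behind the grasp point.
Start: joints at [1.207, 0.689, -0.195, 1.565, 0.157, 0.902, -0.215], TCP at [0.242, -0.576, 0.239] pointing down, gripper open.
Joint ranges: [-3.01, 3.01], [-0.46, 2.08], [-1.47, 1.51], [0.13, 2.56], [-1, 4.14], [0.04, 2.09], [-2.66, 2.66]. Speed limits (rad/s): [2.57, 2.57, 3.14, 3.14, 3.14, 3.14, 3.14].

### API

Orientations are given as a unit quaternion [x, y, z, w].
In Python, from plant import sensors, eyes, finish_job gives the robot as it stands.
- The arm moves only by the tool send_rows, never from a script. Its argument "rows" is text: rows parted by semicolons, each of 4 numbers parted by spaces: the shift along the tool's x, y, z normalised to -1 to 1, where 1 is 30 cm, then the turn about the tool's z normalised to -1 to 1, where 1 is 2 pi rad. A call has 1 to 10 rows; each row is the pose to reach, as a shift and turn from the pose commanded when the call began, along the tool's axes at that moment, turning the shorter way round; what a row does not reach only later rows make up. A row lasts 1/12 s, in which the tool goes at most 41.7 mm and 7.16 degrees, less where a joint would pass 70% of its speed; a pose out of reach is approached as far as the arm can. A call with a number of a shift or a turn outside -1 to 1 is refused whole. A call with a gripper value outside its range is refused whole. "jaw" is the closure, from -1 (fully open) to 1 (shut), set as the call begins (left out, the last holds). The fingers move at their own pace and stop on an object; "force" is the grip in N (left out, the last holds). Time passes only in rows, so rows that repeat a pose let the fingers close. It gives the time, the measured TCP pose, the force, the opening and the grip force at its end, in the units of the state.
- sensors.get_state(): the state, without advancing time (a new reading comes with each control period).
- eyes.snapshot(name): name is "side" or "top" or "wrist"; returns (picture, depth): 400x640x3 uint8, red, green, blue; 400x640 float32, m along the optical axis (not along the pixel's ray), 0 where there is no reading.
- eyes.calibration(name): a dict with "fov_y" (degrees; the focal length in pixels is half the picture's height over the tangent of half this angle, whatever the lens; pixels are square), "cx", "cy" (the principal point, pixels), "world_from_camera" (4x4, takes a point from camera to world coordinates). Camera axes: x right, y down, z forward; pixel columns grow to the right and rows downward; lengths in m; the calibration is good to about 2 mm. A picture is of the moment at which its call begins: read the wrist's pose just before it. calibration takes no time and is no camera call; for the wrist camera it gives the pose at the moment of the call.
- finish_job(): hands the job in; it is judged then, once.
The state is a dict: "clock": time; "q": joint angles; "qd": joint speeds; "joint_torque": joint torques, N m; "tool_pos": TCP position; "eef_rot": TCP orientation; "contact_force": force on the tool from outside, world axes, zero at the start; "moment": the same for the moment, N m; "opening": opening from 0.0 (shut) to 1.0 (fully open); "finger_force": force on a finger pad.
Only numpy, scipy, OpenCV 4.12 (cv2) and the standard library are available. Lean on these libraries where they do the work, as an engineer would, in place of code of your own. Each camera call takes 0.05 s, during which the arm holds its last target. There are 200 camera calls.

## Working session

There is one attempt and no reset: what is moved stays moved. The work goes in short steps, Python scripts to look and compute and a tool call to move; the robot and the scene stay as the last step left them, time stands still between calls to the robot, and variables do not carry over. Pictures are saved under pics/ and viewed, at most 10 in all, crops included, and the job is handed in when it is done.

Besides the shell and the picture viewer there is one more tool, called after "Call:" by a JSON object that holds its "method" and its "body". send_rows: Moves the arm, as the interface text tells. Scaled input: -1 to 1 covers 30 cm each way for a shift and 2 pi rad each way for a turn. Its arguments: {"type":"object","properties":{"rows":{"type":"string"},"jaw":{"type":"number"},"force":{"type":"number"}},"required":["rows"]}

```bash
mkdir -p pics; cat > h.py <<'E'
import numpy as np, cv2
from plant import sensors, eyes
def snap(n):
    p,d=eyes.snapshot(n); c=eyes.calibration(n); return p,d,c
def cloud(d,c):
    f=200/np.tan(np.radians(c["fov_y"])/2); v,u=np.mgrid[:400,:640]
    P=np.stack([(u-c["cx"])/f*d,(v-c["cy"])/f*d,d],-1); T=np.array(c["world_from_camera"])
    return P@T[:3,:3].T+T[:3,3]
def ray(c,u,v,z):
    f=200/np.tan(np.radians(c["fov_y"])/2); T=np.array(c["world_from_camera"])
    r=T[:3,:3]@np.array([(u-c["cx"])/f,(v-c["cy"])/f,1]); o=T[:3,3]
    return o+r*(z-o[2])/r[2]
E
python3 - <<'E'
from h import *
s=sensors.get_state(); print(s)
for n in("top","side"):
    p,d,c=snap(n); cv2.imwrite(f"pics/{n}0.png",p[:,:,::-1]); print(n,c)
    P=cloud(d,c); h=cv2.cvtColor(p,cv2.COLOR_RGB2HSV)
    for k,(a,b) in dict(yellow=(22,34),green=(45,85),red=(0,6),blue=(95,125)).items():
        m=cv2.inRange(h,(a,120,60),(b,255,255)); N,L,S,C=cv2.connectedComponentsWithStats(m)
        for i in range(1,N):
            if S[i,4]>25:
                q=P[(L==i)&(d>0)]; print(k,S[i],C[i].round(1),np.median(q,0).round(3) if len(q) else 0,q[:,2].max().round(3) if len(q) else 0)
E
```

```text
{'clock': 0.0, 'q': array([ 1.20678916,  0.68994431, -0.19454608,  1.56633304,  0.15732347,
        0.9024664 , -0.21508282]), 'qd': array([ 6.56381553e-04,  2.15882770e-03, -5.99007217e-04, -1.53230098e-03,
       -6.93241521e-04, -1.56273038e-03,  3.86388587e-05]), 'joint_torque': array([-2.15101095e-04, -5.27557576e+01, -1.26623657e+00, -1.53426576e+01,
       -5.24637045e-02,  6.66574168e-03,  1.80573929e-04]), 'tool_pos': array([ 0.24185303, -0.57564395,  0.23793852]), 'eef_rot': array([ 9.80269645e-01,  1.97662980e-01, -2.34087776e-04, -8.45803467e-04]), 'contact_force': array([ 0.50337799, -1.02063152,  0.9388611 ]), 'moment': array([ 0.10305714, -0.02773768, -0.00316133]), 'finger_force': 0.0, 'opening': 0.997547050214329}
top {'fov_y': 49.661960886808274, 'cx': 319.7788843704985, 'cy': 199.61210123280492, 'world_from_camera': array([[ 1.50431340e-03, -9.91401355e-01,  1.30847584e-01,
         4.02835882e-01],
       [-9.99938401e-01, -5.23683638e-05,  1.10991936e-02,
         2.95894831e-02],
       [-1.09969034e-02, -1.30856220e-01, -9.91340364e-01,
         1.16407551e+00]
[... 921 characters left out ...]
34433004,  0.26880379],
       [-0.514433  ,  0.61721392, -0.5953198 ,  0.47905358],
       [ 0.01518649, -0.6875596 , -0.72596912,  0.73950766],
       [ 0.        ,  0.        ,  0.        ,  1.        ]])}
yellow [348 189  12  12 110] [353.8 194.5] [ 0.492 -0.026  0.169] 0.171
green [379 175  10   6  38] [382.8 177.7] [ 0.464 -0.1    0.169] 0.172
red [442 156  27  22 443] [454.7 166.2] [ 0.352 -0.236  0.149] 0.153
red [305 159  14  12 128] [311.5 164.3] [ 0.582 -0.012  0.217] 0.219
blue [ 588   26   52   62 2196] [619.   56.9] [-0.003 -1.614 -0.1  ] 0.325
blue [375 131  30  25 406] [387.9 140.8] [ 0.548 -0.338  0.079] 0.097
blue [344 217  23   7 105] [355.1 219.8] [0.467 0.013 0.147] 0.15
```

```bash
python3 - <<'E'
from h import *
T=eyes.calibration("top"); S=eyes.calibration("side")
for n,a,b,z in(("Y",(350,217.1),(353.8,194.5),.17),("G",(380.7,229.8),(382.8,177.7),.17),("K",(345.5,174.6),(311.5,164.3),.218)):
    print(n,ray(T,*a,z).round(4),ray(S,*b,z).round(4))
a=cv2.imread("pics/top0.png")[120:300,270:510]; b=cv2.imread("pics/side0.png")[90:270,250:490]
cv2.imwrite("pics/crop0.png",cv2.resize(np.vstack([a,b]),None,fx=1.66,fy=1.66,interpolation=2))
E
```

```text
Y [ 0.4934 -0.029   0.17  ] [ 0.4919 -0.0251  0.17  ]
G [ 0.4642 -0.0992  0.17  ] [ 0.4638 -0.0986  0.17  ]
K [ 0.5838 -0.0169  0.218 ] [ 0.5807 -0.011   0.218 ]
```

View pics/crop0.png

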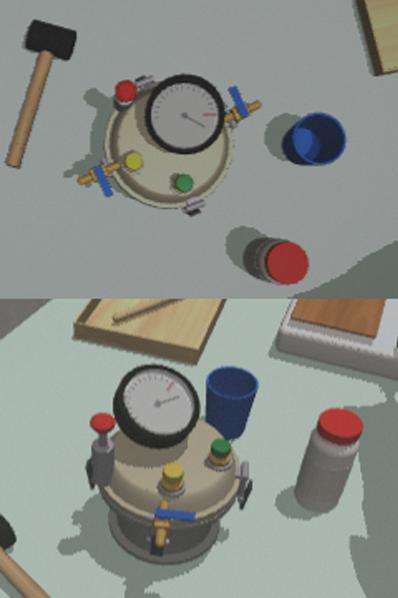

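Call:
{"method": "send_rows", "body": {"rows": "0 0 -0.1 0;0 0 -0.17 0;0.74 -0.68 -0.17 0.125;0.74 -0.68 -0.17 0.125;0.74 -0.68 -0.17 0.125;0.74 -0.68 -0.17 0.125;0.74 -0.68 -0.17 0.125;0.74 -0.68 -0.17 0.125;0.74 -0.68 -0.17 0.125;0.74 -0.68 -0.17 0.125", "jaw": 1, "force": 20}}

```text
clock: 0.93
tool_pos: [0.3708, -0.2948, 0.2895]
eef_rot: [0.982, -0.188, -0.0, -0.002]
contact_force: [-0.7, 0.7, -0.2]
opening: 0.267
finger_force: 0.0
```

Call:
{"method": "send_rows", "body": {"rows": "0 0 0 0;0 0 0 0"}}

```text
clock: 1.1
tool_pos: [0.3676, -0.3025, 0.2897]
eef_rot: [0.981, -0.192, -0.0, 0.0]
contact_force: [-0.5, -1.3, 1.0]
opening: 0.116
finger_force: 0.0
```

Call:
{"method": "send_rows", "body": {"rows": "0.043 -1 0 0;0.043 -1 0 0;0.043 -1 0 0;0.043 -1 0 0;0.043 -1 0 0;0.043 -1 0 0;0.043 -1 0 0;0.043 -1 0 0;0.043 -1 0 0;0.043 -1 0 0"}}

```text
clock: 1.93
tool_pos: [0.493, -0.032, 0.2894]
eef_rot: [0.981, -0.194, -0.0, 0.001]
contact_force: [-0.7, -0.9, -0.3]
opening: 0.007
finger_force: 0.0
```

Call:
{"method": "send_rows", "body": {"rows": "0 0 0.1 0;0 0 0.2 0;0 0 0.25 0;0 0 0.3 0;0 0 0.3 0;0 0 0.3 0"}}

```text
clock: 2.43
tool_pos: [0.4922, -0.0324, 0.1995]
eef_rot: [0.981, -0.195, -0.001, 0.001]
contact_force: [-0.7, -0.1, 0.1]
opening: 0.005
finger_force: 0.0
```

```bash
python3 - <<'E'
from h import *
s=sensors.get_state(); print(s["tool_pos"],s["contact_force"],s["opening"])
o=[]
for n in("side","top"):
    p,d,c=snap(n); o.append(p[90:270,250:490] if n=="side" else p[120:300,270:510])
cv2.imwrite("pics/crop1.png",cv2.resize(np.vstack(o)[:,:,::-1],None,fx=1.66,fy=1.66,interpolation=2))
E
```

```text
[ 0.49216916 -0.03241379  0.19950305] [-0.73844374 -0.08368413  0.11347572] 0.005355991166441365
```

View pics/crop1.png

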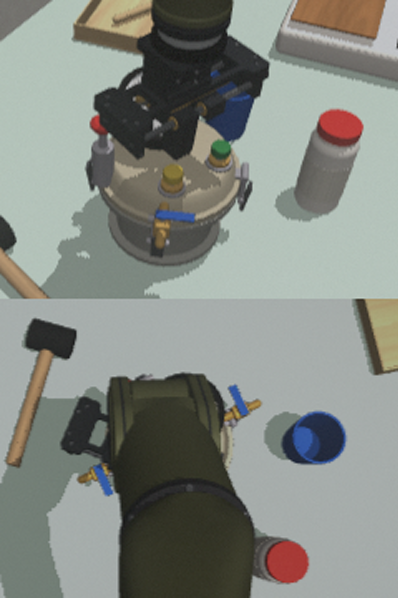

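Call:
{"method": "send_rows", "body": {"rows": "0 -0.014 0.02 0;0 -0.014 0.04 0;0 -0.014 0.06 0;0 -0.014 0.075 0;0 -0.014 0.085 0;0 -0.014 0.085 0"}}

```text
clock: 3.03
tool_pos: [0.4942, -0.0254, 0.1734]
eef_rot: [0.981, -0.192, -0.001, 0.0]
contact_force: [-0.0, -0.5, 0.1]
opening: 0.002
finger_force: 0.0
```

Call:
{"method": "send_rows", "body": {"rows": "0 0 0.005 0;0 0 0.01 0;0 0 0.015 0;0 0 0.02 0;0 0 0.02 0;0 0 0.02 0"}}

```text
clock: 3.53
tool_pos: [0.4948, -0.0254, 0.1683]
eef_rot: [0.981, -0.193, 0.0, 0.0]
contact_force: [-0.2, -0.9, 2.5]
opening: 0.0
finger_force: 1.1
```

Call:
{"method": "send_rows", "body": {"rows": "0 0 0.003 0;0 0 0.006 0;0 0 0.01 0;0 0 0.01 0;0 0 0.01 0"}}

```text
clock: 3.95
tool_pos: [0.4948, -0.0254, 0.1653]
eef_rot: [0.981, -0.193, 0.0, 0.0]
contact_force: [0.9, 0.7, 4.2]
opening: 0.007
finger_force: 1.8
```

Call:
{"method": "send_rows", "body": {"rows": "0 0 0.002 0;0 0 0.004 0;0 0 0.006 0;0 0 0.006 0;0 0 0.006 0"}}

```text
clock: 4.37
tool_pos: [0.4949, -0.0254, 0.1643]
eef_rot: [0.981, -0.193, 0.0, -0.0]
contact_force: [-1.9, -0.2, 13.0]
opening: 0.005
finger_force: 6.5
```

Call:
{"method": "send_rows", "body": {"rows": "0 0 -0.02 0;0 0 -0.08 0;0 0 -0.2 0;0 0 -0.32 0;0 0 -0.415 0;0 0 -0.415 0;0 0 -0.415 0"}}

```text
clock: 4.95
tool_pos: [0.4953, -0.0254, 0.289]
eef_rot: [0.981, -0.193, 0.001, -0.0]
contact_force: [-0.9, -0.6, -0.8]
opening: 0.007
finger_force: 0.0
```

```bash
python3 - <<'E'
from h import *
s=sensors.get_state(); print(s["tool_pos"],s["contact_force"],s["opening"])
p,d,c=snap("wrist"); q=snap("side")[0]
cv2.imwrite("pics/crop2.png",np.vstack([p[:,:,::-1],cv2.resize(q[90:190,250:410,::-1],(640,400))])[:,:][:,:].copy() if 0 else cv2.resize(np.vstack([p,cv2.resize(q[90:190,250:410],(640,400))])[:,:,::-1],(480,600)))
m=(cv2.cvtColor(q,cv2.COLOR_RGB2HSV)); m=cv2.inRange(m,(22,120,60),(34,255,255)); print(cv2.moments(m,True)["m10"]/m.astype(bool).sum(),cv2.moments(m,True)["m01"]/m.astype(bool).sum())
E
```

```text
[ 0.49530497 -0.02536885  0.28895227] [-0.89257842 -0.55348452 -0.83172824] 0.006736135637336419
353.7543859649123 194.57894736842104
```

View pics/crop2.png

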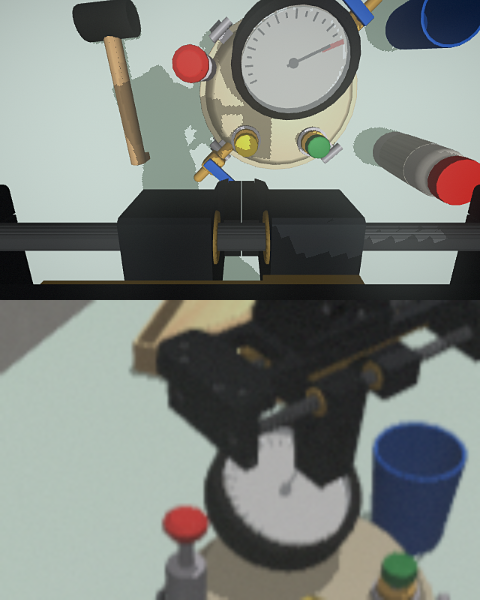

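The wrist view shows the needle on the red mark (about 335,44) and the yellow button up again. The meter hasn't moved. Next is tapping the glass.

Call:
{"method": "send_rows", "body": {"rows": "0.13 0.065 0 0;0.258 0.133 0 0;0.258 0.133 0 0;0.258 0.133 0 0;0.258 0.133 0.1 0;0.258 0.133 0.18 0;0.258 0.133 0.23 0;0.258 0.133 0.24 0;0.258 0.133 0.24 0"}}

```text
clock: 5.8
tool_pos: [0.5494, -0.0902, 0.2143]
eef_rot: [0.981, -0.192, -0.002, -0.0]
contact_force: [0.1, -0.4, 0.3]
opening: 0.005
finger_force: 0.0
```

Call:
{"method": "send_rows", "body": {"rows": "0 0 0.005 0;0 0 0.01 0;0 0 0.015 0;0 0 0.015 0;0 0 0.015 0"}}

```text
clock: 6.22
tool_pos: [0.5515, -0.0916, 0.2119]
eef_rot: [0.981, -0.193, 0.0, -0.0]
contact_force: [-0.0, -0.1, -0.2]
opening: 0.005
finger_force: 0.0
```

Expected contact is near z = 0.208. I'll take small steps from here.

Call:
{"method": "send_rows", "body": {"rows": "0 0 0.005 0;0 0 0.01 0;0 0 0.013 0;0 0 0.013 0;0 0 0.013 0"}}

```text
clock: 6.63
tool_pos: [0.5516, -0.0917, 0.2077]
eef_rot: [0.981, -0.193, 0.0, 0.0]
contact_force: [-0.4, -0.0, 1.0]
opening: 0.006
finger_force: 0.8
```

Call:
{"method": "send_rows", "body": {"rows": "0 0 0.003 0;0 0 0.005 0;0 0 0.005 0;0 0 0.005 0"}}

```text
clock: 6.97
tool_pos: [0.5519, -0.0918, 0.2064]
eef_rot: [0.981, -0.193, 0.001, 0.0]
contact_force: [0.3, -1.8, 5.2]
opening: 0.009
finger_force: 1.9
```

Call:
{"method": "send_rows", "body": {"rows": "0 0 -0.05 0;0 0 -0.16 0;0 0 -0.28 0;0 0 -0.28 0;-0.13 0.067 -0.28 0;-0.26 0.134 -0.28 0;-0.26 0.134 -0.28 0;-0.26 0.134 -0.28 0;-0.26 0.134 -0.28 0"}}

```text
clock: 7.72
tool_pos: [0.4642, -0.0991, 0.29]
eef_rot: [0.981, -0.193, 0.0, -0.0]
contact_force: [0.5, 0.6, 0.1]
opening: 0.006
finger_force: 0.0
```

Call:
{"method": "send_rows", "body": {"rows": "0 0 0.1 0;0 0 0.2 0;0 0 0.25 0;0 0 0.29 0;0 0 0.3 0;0 0 0.3 0"}}

```text
clock: 8.22
tool_pos: [0.465, -0.0989, 0.1991]
eef_rot: [0.981, -0.192, -0.0, -0.0]
contact_force: [0.1, 0.3, -0.5]
opening: 0.004
finger_force: 0.0
```

```bash
python3 - <<'E'
from h import *
s=sensors.get_state(); print(s["tool_pos"],s["contact_force"],s["opening"])
q=snap("side")[0]
cv2.imwrite("pics/crop3.png",cv2.resize(q[90:270,250:490,::-1],None,fx=2.5,fy=2.5))
E
```

```text
[ 0.46495929 -0.09891904  0.19906515] [ 0.1081983   0.25196197 -0.48485133] 0.004120864842599895
```

View pics/crop3.png

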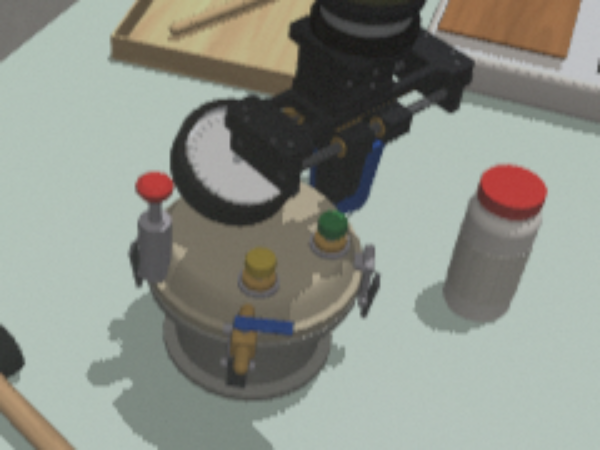

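The tips (about 340,190) sit over the green cap (332,222), and the gripper is clear of the gauge.

Call:
{"method": "send_rows", "body": {"rows": "0 0 0.02 0;0 0 0.04 0;0 0 0.06 0;0 0 0.075 0;0 0 0.085 0;0 0 0.085 0;0 0 0.09 0;0 0 0.095 0;0 0 0.1 0;0 0 0.1 0"}}

```text
clock: 9.1
tool_pos: [0.464, -0.0994, 0.17]
eef_rot: [0.981, -0.193, 0.0, 0.0]
contact_force: [-0.2, -0.3, 2.2]
opening: 0.003
finger_force: 0.8
```

Call:
{"method": "send_rows", "body": {"rows": "0 0 0.004 0;0 0 0.008 0;0 0 0.012 0;0 0 0.014 0;0 0 0.014 0"}}

```text
clock: 9.52
tool_pos: [0.464, -0.0993, 0.1659]
eef_rot: [0.981, -0.193, 0.0, 0.0]
contact_force: [-0.6, 0.3, 3.4]
opening: 0.006
finger_force: 1.6
```

Call:
{"method": "send_rows", "body": {"rows": "0 0 0.002 0;0 0 0.004 0;0 0 0.006 0;0 0 0.008 0;0 0 0.008 0;0 0 0.008 0"}}

```text
clock: 10.02
tool_pos: [0.4641, -0.0994, 0.1643]
eef_rot: [0.981, -0.193, 0.001, -0.0]
contact_force: [-2.5, 0.7, 13.9]
opening: 0.007
finger_force: 6.8
```

Call:
{"method": "send_rows", "body": {"rows": "0 0 -0.02 0;0 0 -0.08 0;0 0 -0.2 0;0 0 -0.32 0;0 0 -0.415 0;0 0 -0.415 0;0 0 -0.415 0"}}

```text
clock: 10.6
tool_pos: [0.4645, -0.0994, 0.2889]
eef_rot: [0.981, -0.193, 0.002, -0.0]
contact_force: [-1.0, 0.9, -0.3]
opening: 0.008
finger_force: 0.0
```

```bash
python3 - <<'E'
from h import *
s=sensors.get_state(); print(s["tool_pos"],s["contact_force"])
p=snap("wrist")[0]
cv2.imwrite("pics/crop4.png",p[:260,:,::-1])
E
```

```text
[ 0.46446583 -0.09939404  0.28893937] [-0.99291607  0.8683995  -0.26094809]
```

View pics/crop4.png

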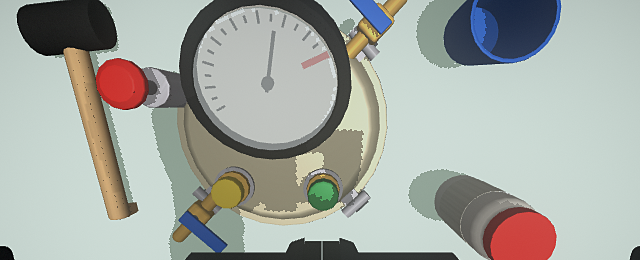

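The needle has moved on to the reading, at about (273,32), and the green button is up. Now the second tap.

Call:
{"method": "send_rows", "body": {"rows": "0.13 -0.067 0 0;0.26 -0.134 0 0;0.26 -0.134 0 0;0.26 -0.134 0 0;0.26 -0.134 0.1 0;0.26 -0.134 0.18 0;0.26 -0.134 0.23 0;0.26 -0.134 0.25 0;0.26 -0.134 0.25 0;0.26 -0.134 0.25 0"}}

```text
clock: 11.48
tool_pos: [0.5505, -0.0918, 0.2128]
eef_rot: [0.981, -0.193, -0.001, 0.0]
contact_force: [0.2, 0.6, 0.4]
opening: 0.008
finger_force: 0.0
```

Call:
{"method": "send_rows", "body": {"rows": "0 0 0.005 0;0 0 0.01 0;0 0 0.015 0;0 0 0.018 0;0 0 0.018 0;0 0 0.018 0"}}

```text
clock: 11.98
tool_pos: [0.5517, -0.0917, 0.2079]
eef_rot: [0.981, -0.193, 0.001, -0.0]
contact_force: [0.5, -0.2, 2.5]
opening: 0.004
finger_force: 0.7
```

Call:
{"method": "send_rows", "body": {"rows": "0 0 0.003 0;0 0 0.006 0;0 0 0.006 0;0 0 0.006 0"}}

```text
clock: 12.32
tool_pos: [0.5522, -0.0919, 0.2063]
eef_rot: [0.981, -0.193, 0.001, 0.0]
contact_force: [0.7, -0.0, 5.9]
opening: 0.009
finger_force: 2.1
```

Call:
{"method": "send_rows", "body": {"rows": "0 0 -0.05 0;0 0 -0.16 0;0 0 -0.28 0;0 0 -0.4 0;0 0 -0.4 0;-0.2 0 -0.4 0;-0.35 0 -0.4 0;-0.35 0 -0.4 0;-0.35 0 -0.4 0;-0.35 0 -0.4 0"}}

```text
clock: 13.15
tool_pos: [0.4531, -0.0515, 0.3257]
eef_rot: [0.981, -0.192, -0.0, 0.0]
contact_force: [-0.1, -0.4, -0.3]
opening: 0.004
finger_force: 0.0
```

```bash
python3 - <<'E'
from h import *
s=sensors.get_state(); print(s["tool_pos"],s["contact_force"])
p=snap("wrist")[0]; q=snap("side")[0]
h=cv2.cvtColor(q,cv2.COLOR_RGB2HSV)
for a,b in((22,34),(45,85),(0,6)):
    N,L,S,C=cv2.connectedComponentsWithStats(cv2.inRange(h,(a,120,60),(b,255,255))); print(C[1:][S[1:,4]>25].round(1).tolist())
cv2.imwrite("pics/crop5.png",p[:260,:,::-1])
E
```

```text
[ 0.45310337 -0.05148038  0.32567156] [-0.0820634  -0.40578247 -0.25315327]
[[353.9, 194.8]]
[[383.6, 177.5]]
[[454.8, 166.2], [311.5, 164.2]]
```

View pics/crop5.png

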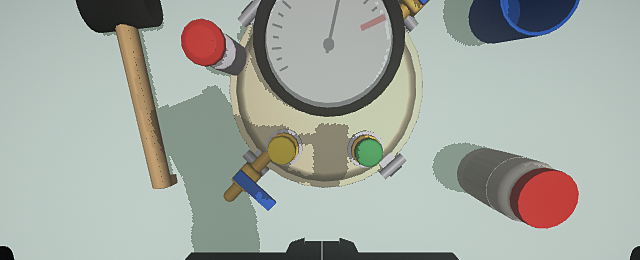

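Both buttons are up, the needle is at the reading, and the knob and surroundings haven't moved.

```bash
python3 -c "
from plant import finish_job
print(finish_job())"
```

```text
the job is handed in; nothing more can be done
None
```

Done and handed in at about 13 s: I pressed yellow fully home (needle went to the red mark), tapped the glass at about 5 N, pressed green fully home (needle went to the reading), and tapped again at about 6 N; each press peaked near 14 N, and the meter, pump knob and bottle were unmoved in the last side picture.

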